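# Free the twine bobbin from its locking spindle and put it in the crock

## Robot

A 6-joint arm with a two-finger parallel gripper is mounted at the origin on a cart in front of the work surface, level with it; the furniture and walls round the work are solid. World frame = base frame: x ahead of the robot, y to its left, z up, the work surface at z = 0. Lengths are in m, angles in rad, forces in N, time in s.
With the tool pointing down it reaches from about 0.275 to 0.775 m from the base axis. Payload 14.6 kg.
Tool frame: the origin (TCP) lies at the very end of the fingers, on their centre line; the grasp point (between the pads) lies 19 mm behind it; z points along the fingers, y is the line along which they close (so a half turn about z gives the same grasp; the last joint's range is limited). The gripper opens to 85 mm and grips with 20 to 120 N. Pads are 22 mm wide; open, the fingers measure 114 mm over their backs; the gripper's body (76 mm by 85 mm) begins 54 mm behind the grasp point. The pads swing forward as they close: fully open they stand 13 mm farther back than shut.
Start: joints at [-1.466, 0.263, -0.048, 1.259, 0, 1.415], TCP at [0.135, -0.507, 0.231] pointing down, gripper open.
Joint ranges: [-2.65, 2.65], [-0.89, 1.7], [-1.18, 1.37], [-2.13, 2.11], [-1.35, 1.29], [-3.14, 3.14]. Speed limits (rad/s): [1.89, 1.89, 2.57, 2.79, 3.14, 3.14].

## Interface

Orientations are given as a unit quaternion [w, x, y, z].
In Python, from workcell import read_state, get_image, camera_model, job_done gives the robot as it stands.
- The arm moves only by the tool drive_tool, never from a script. Its argument "deltas" is a list of rows, each a list of 7 numbers: the shift along the tool's x, y, z in units of 30 mm (1.0 is 30 mm), then the turn, a rotation vector about the tool's x, y, z in units of 5 degrees (1.0 is 5 degrees), then the opening, from 0 (shut) to 1 (fully open). In form: [[dx, dy, dz, ax, ay, az, grip], ...]. A call has 1 to 20 rows; each row shifts and turns the commanded pose from where the row before left it, along the tool's axes as they then stand; what a row does not reach is not made up. A row lasts 1/12 s, in which the tool goes at most 41.7 mm and 7.16 degrees, less where a joint would pass 70% of its speed; a pose out of reach is approached as far as the arm can. A call is refused whole if a number of a shift passes 1 or a number of a turn 1, either way. A call with a gripper value outside its range is refused whole. The fingers move at their own pace and stop on an object; the grip force is fixed at half the most. Time passes only in rows, so rows that do not move let the fingers close. It gives the time, the measured TCP pose, the force, the opening and the grip force at its end, in the units of the state.
- read_state(): the state, without advancing time (a new reading comes with each control period).
- get_image(name): name is "side" or "top" or "wrist"; returns the picture (400x640x3 uint8, red, green, blue); there is no depth.
- camera_model(name): a dict with "intrinsics" (3x3 intrinsics, pixels), "R" (3x3) and "t" (3): a world point X has camera coordinates R X + t; the wrist camera has in their place "mount" (4x4, takes a point from camera to tool coordinates, whose origin is the TCP and whose axes are the flange's). Camera axes: x right, y down, z forward; pixel columns grow to the right and rows downward; lengths in m; the calibration is good to about 2 mm. A picture is of the moment at which its call begins: read the wrist's pose just before it. camera_model takes no time and is no camera call.
- job_done(): hands the job in; it is judged then, once.
The state is a dict: "time_s": time; "joint_pos": joint angles; "qvel": joint speeds; "joint_torque": joint torques, N m; "position": TCP position; "tcp_rot": TCP orientation; "ft_force": force on the tool from outside, world axes, zero at the start; "torque": the same for the moment, N m; "grip_width": finger opening in m; "grip_force": force on a finger pad.
Only numpy, scipy, OpenCV 4.12 (cv2) and the standard library are available. Lean on these libraries where they do the work, as an engineer would, in place of code of your own. Each camera call takes 0.05 s, during which the arm holds its last target. There are 200 camera calls.

## Task

Take the twine bobbin off the upright post of its stand: a hidden cross pin in its core holds it down, so feel for it by turning the bobbin with a light upward pull until it comes free, then slide it straight up off the post. Lower it gently, without dropping it, into the white crock and leave it standing upright on the crock's floor. Leave the crock and everything else where they stand.

Things in the scene. Friction and masses are not known exactly. Their poses are not given: they have to be found in the camera images.
- stand: Twine stand, fixed to the worktop: round wooden foot, 120 mm across and 18 mm high, with an upright steel post 12 mm in diameter in its middle that ends 120 mm above the worktop. Origin at the centre of the foot's underside, z up along the post. Its yaw tells nothing.
- pin_centre (a point): Middle of a horizontal steel cross pin (6 mm thick, 33 mm long over its ends) through the post, on the post's axis 32 mm above the worktop. The pin is fixed and hidden in the bobbin's core; its direction is unknown and unrelated to this point's axes.
- bobbin: Loose bobbin of wound natural twine on the post: hollow upright barrel 90 mm high, 63 mm in diameter over its middle 60 mm, 59 mm at both ends; 0.15 to 0.31 kg. Origin at the centre of its underside, z up. At the start it stands on the stand's foot, underside 18 mm above the worktop, 12 mm of post showing above it. It turns freely on the post, with 2.5 mm of side play.
- slot (a point): Middle of the 6 mm thick lower end plate of the bobbin, 3 mm above its underside: 17 mm square hole for the post, crossed by a slot 13 mm wide, 40 mm long, along this point's x (the bobbin's x). The pin lies above the plate: the bobbin lifts 5 mm, then stops hard, unless slot and pin are in line within 0.2 rad (every half turn), when it slides up freely. It starts 0.8 to 2.35 rad out of line.
- crock: Deep open round white ceramic crock, 176 mm across the rim and 108 mm high, inside 158 mm wide (narrower just above the floor) with 7 mm walls and a flat floor 8 mm above its underside; about 1.6 kg, loose. Origin at the centre of its underside, z up. It stands on the worktop, to the left or the right of the stand.
- honey_jar: Bystander: honey jar with red lid, 65 mm wide, 100 mm high; origin under its centre.
- tomato_tin: Bystander: low tin, 76 mm wide, 58 mm high; origin under its centre.
- spice_jar: Bystander: slim spice jar with black cap, 41 mm wide, 105 mm high; origin under its centre.
- tea_box: Bystander: tea box, 71 x 126 x 76 mm high; origin under its centre.
- salt_cellar: Bystander: round wooden salt cellar, 91 mm wide, 55 mm high; origin under its centre.

How it is judged:
On the way:
1. the bobbin has come free of the pin and its underside is above the tip of the post (height (world z) of bobbin above 0.123 m), for 0.1 s.
At the end, for the whole second after the job is handed in: the bobbin stands upright (within 0.12 rad, right way up as it came) on the floor of the upright crock (underside within 6 mm of the floor), at rest and released (horizontal distance between bobbin and crock below 0.06 m and z of bobbin in the frame of crock between 0.004 and 0.014 m and angle between bobbin's own z axis and vertical below 0.12 rad and linear speed of bobbin below 0.02 m/s and angle between crock's own z axis and vertical below 0.05 rad); the robot touches nothing.
It fails at once if the bobbin is dropped or pressed hard into the crock (contact force between them above 40 N) (contact force between bobbin and crock above 40 N).
It fails at once if the bobbin falls or is rammed into the crock (faster than 0.4 m/s between its walls) (horizontal distance between bobbin and crock below 0.06 m and z of bobbin in the frame of crock below 0.1 m and linear speed of bobbin above 0.4 m/s).
It fails at once if the crock is shifted by more than 25 mm (distance of crock from where it was at the start of the episode above 0.025 m).
It fails at once if a bystander is shifted by more than 20 mm (distance of any of honey_jar, tomato_tin, spice_jar, tea_box, salt_cellar from where it was at the start of the episode above 0.02 m).
It also fails if it takes over 64 s, if anything falls off the work surface, if the arm or the gripper's body presses on something with over 40 N, if the wrist force passes 120 N, or if a joint passes its speed limit or range.

## Working session

There is one attempt and no reset: what is moved stays moved. The work goes in short steps, Python scripts to look and compute and a tool call to move; the robot and the scene stay as the last step left them, time stands still between calls to the robot, and variables do not carry over. Pictures are saved under pics/ and viewed, at most 10 in all, crops included, and the job is handed in when it is done.

Besides the shell and the picture viewer there is one more tool, called after "Request:" as a command line: name --pt "numbers of a row" for each row, then --argument value for the rest. drive_tool: Moves the arm, as the interface text tells. Its arguments: {"type":"object","properties":{"deltas":{"type":"array"}},"required":["deltas"]}

```bash
mkdir -p pics
python3 - <<'E'
from workcell import *
import cv2,numpy as np
for n in("top","side"):
    im=get_image(n);cv2.imwrite(f"pics/{n}0.png",im[:,:,::-1]);m=camera_model(n);print(n,np.round(np.array(m["intrinsics"]),1).tolist(),np.round(m["R"],3).tolist(),np.round(m["t"],3).tolist(), (-np.array(m["R"]).T@np.array(m["t"])).round(3))
s=read_state();print(s)
E
```

```text
top [[496.3, 0.0, 314.7], [0.0, 496.3, 191.6], [0.0, 0.0, 1.0]] [[-0.02, -1.0, -0.019], [-0.999, 0.021, -0.05], [0.051, 0.017, -0.999]] [0.071, 0.51, 1.271] [0.446 0.038 1.296]
side [[498.1, 0.0, 322.1], [0.0, 498.1, 197.9], [0.0, 0.0, 1.0]] [[0.977, -0.21, -0.021], [-0.096, -0.351, -0.931], [0.188, 0.912, -0.363]] [-0.467, 0.126, 1.26] [ 0.231 -1.204  0.565]
{'time_s': 0.1, 'joint_pos': array([-1.46628143e+00,  2.63489010e-01, -4.88489874e-02,  1.25939297e+00,
       -7.37148718e-06,  1.41552745e+00]), 'qvel': array([ 7.78140453e-04, -4.45597430e-04,  1.76423470e-03, -6.67882605e-05,
        6.79281037e-04, -1.91028911e-04]), 'joint_torque': array([ 3.11293319e-03, -6.38575959e+01,  3.85061216e+01,  9.97106661e-03,
       -1.25865695e-04, -2.63684903e-06]), 'position': array([ 0.13484174, -0.50714777,  0.23087495]), 'tcp_rot': array([-4.67264446e-04,  9.91575795e-01,  1.29526928e-01,  8.17338093e-06]), 'ft_force': array([-0.40532638, -0.22302034, -0.66070642]), 'torque': array([ 0.00168655, -0.01217285, -0.01274872]), 'grip_force': 0.0, 'grip_width': 0.0854299404680647}
```

View pics/top0.png

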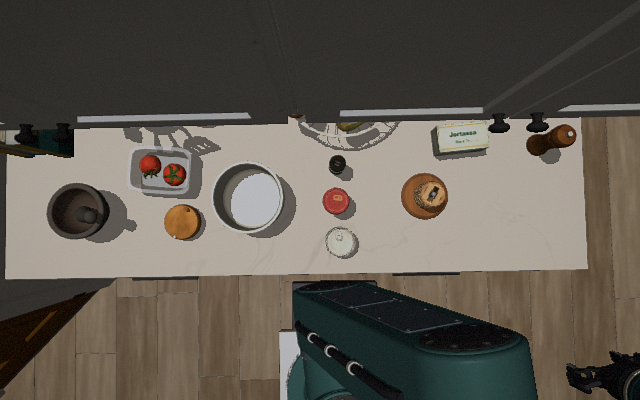

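View pics/side0.png

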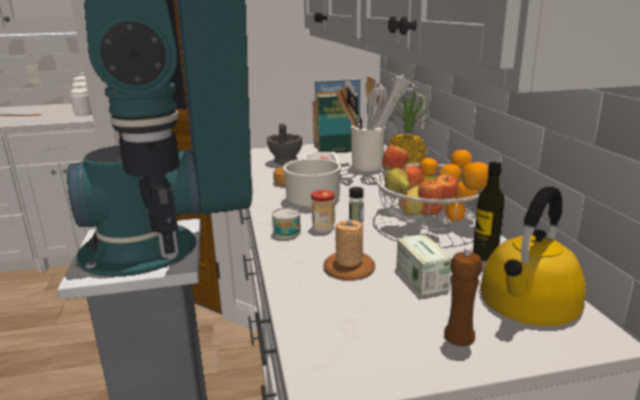

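The top view shows the stand at (424,196), crock at (248,198), honey jar (336,201), tin (341,241), spice jar (337,165) and tea box (460,137). I'll measure these now.

```bash
cat > h.py <<'E'
from workcell import *
import cv2,numpy as np
from scipy.spatial.transform import Rotation as Ro
def ray(n,p,z):
    m=camera_model(n);K,R,t=[np.array(m[k]) for k in("intrinsics","R","t")]
    c=-R.T@t;d=R.T@np.linalg.solve(K,np.array([p[0],p[1],1.]));return c+d*(z-c[2])/d[2]
def proj(n,X):
    m=camera_model(n);q=np.array(m["intrinsics"])@(np.array(m["R"])@np.array(X)+m["t"]);return q[:2]/q[2]
def circ(n,pts,z):
    P=np.array([ray(n,p,z)[:2] for p in pts]);A=np.c_[2*P,np.ones(len(P))];s=np.linalg.lstsq(A,(P**2).sum(1),rcond=None)[0]
    return s[:2],np.sqrt(s[2]+s[:2]@s[:2])
def rot():
    q=read_state()["tcp_rot"];return Ro.from_quat([q[1],q[2],q[3],q[0]])
E
python3 - <<'E'
from h import *
im=cv2.imread("pics/top0.png");hsv=cv2.cvtColor(im,cv2.COLOR_BGR2HSV)
def biggest(m,box):
    x0,y0,x1,y1=box;M=np.zeros_like(m);M[y0:y1,x0:x1]=m[y0:y1,x0:x1]
    c=max(cv2.findContours(M,cv2.RETR_EXTERNAL,cv2.CHAIN_APPROX_NONE)[0],key=cv2.contourArea);return c
m=cv2.inRange(hsv,(3,90,40),(25,255,255))
c=cv2.convexHull(biggest(m,(390,160,460,230)));print("foot",cv2.boundingRect(c),circ("top",c[:,0],.018))
print(hsv[196,405],hsv[196,424],hsv[196,216],hsv[196,213],hsv[196,205],hsv[164,248])
vis=cv2.resize(im[150:250,195:465],None,fx=2.9,fy=2.9,interpolation=cv2.INTER_CUBIC);cv2.imwrite("pics/z0.png",vis)
E
```

```text
foot (402, 173, 46, 46) (array([ 0.49490623, -0.22038571]), np.float64(0.05869172113353427))
[ 14 168 138] [ 16 119 184] [30 29 52] [18 14 88] [ 15  28 180] [24 39 66]
```

View pics/z0.png

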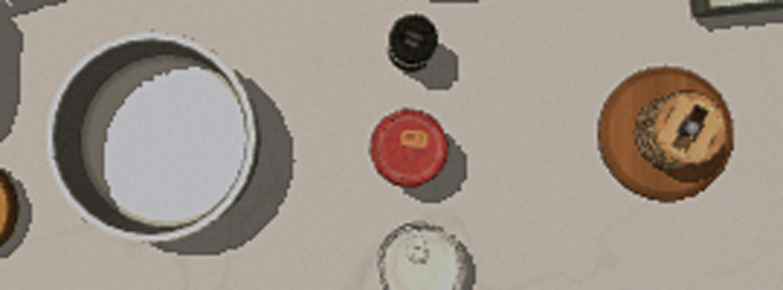

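The crop shows the rim spanning x 49–257, y 33–241, and the post tip at (690,129).

Run:
```python
from h import *
f=lambda x,y:(195+x/2.9-.3,150+y/2.9-.3)
print("post",ray("top",f(690,129),.12))
print("crock",circ("top",[f(49,137),f(257,137),f(153,33),f(153,241)],.108))
print("honey",ray("top",f(409,147),.1),"spice",ray("top",f(413,41),.105),"tin",ray("top",(341,241),.058))
# side view check of the post
for X in([.495,-.2204,.12],[.495,-.2204,.018]):print(proj("side",X))
print(proj("side",[.479,.21,.108]))
R=rot();print(R.as_matrix().round(3))
im=cv2.imread("pics/side0.png");cv2.imwrite("pics/s1.png",cv2.resize(im[150:290,260:440],None,fx=4,fy=4,interpolation=cv2.INTER_CUBIC))
```

```text
post [ 0.49400535 -0.21955564  0.12      ]
crock (array([0.49744766, 0.22096005]), np.float64(0.08629355957210766))
honey [0.48472093 0.00896741 0.1       ] spice [0.57252622 0.00381454 0.105     ] tin [ 0.38494605 -0.00288834  0.058     ]
[349.277787   217.62737546]
[349.34185135 258.29834621]
[307.04653477 166.56696442]
[[ 0.966  0.257 -0.   ]
 [ 0.257 -0.966  0.001]
 [ 0.    -0.001 -1.   ]]
```

View pics/s1.png

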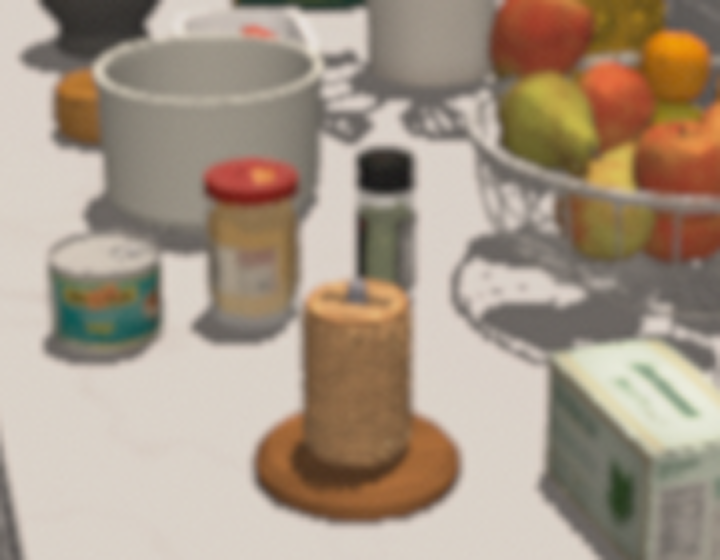

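The side view agrees with the measured post position to within a few pixels, so I'm moving above the post.

Request:
drive_tool --pt "0.878 -0.385 0 0 0 0 1" --pt "0.878 -0.385 0 0 0 0 1" --pt "0.878 -0.385 0 0 0 0 1" --pt "0.878 -0.385 0 0 0 0 1" --pt "0.878 -0.385 0 0 0 0 1" --pt "0.878 -0.385 0 0 0 0 1" --pt "0.878 -0.385 0 0 0 0 1" --pt "0.878 -0.385 0 0 0 0 1" --pt "0.878 -0.385 0 0 0 0 1" --pt "0.878 -0.385 0 0 0 0 1" --pt "0.878 -0.385 0 0 0 0 1" --pt "0.878 -0.385 0 0 0 0 1" --pt "0.878 -0.385 0 0 0 0 1" --pt "0.878 -0.385 0 0 0 0 1" --pt "0.878 -0.385 0 0 0 0 1" --pt "0.878 -0.385 0 0 0 0 1" --pt "0 0 0 0 0 0 1" --pt "0 0 0 0 0 0 1" --pt "0 0 0 0 0 0 1"

```text
time_s: 1.68
position: [0.4943, -0.2206, 0.231]
tcp_rot: [-0.0, 0.992, 0.13, -0.0]
ft_force: [-0.2, -0.8, -0.9]
grip_width: 0.0854
grip_force: 0.0
```

Run:
```python
from h import *
s=read_state();im=get_image("wrist");cv2.imwrite("pics/w0.png",im[:,:,::-1])
m=camera_model("wrist");M=np.array(m["mount"]);K=np.array(m["intrinsics"]);p=s["position"];R=rot().as_matrix();print(p,s["joint_pos"].round(2),R.round(3).tolist())
T=np.linalg.inv(M)
for z in(.12,.108,.018):
    X=np.array([.4945,-.22,z]);c=T[:3,:3]@(R.T@(X-p))+T[:3,3];q=K@c;print(z,q[:2]/q[2])
```

```text
[ 0.4943168  -0.22057242  0.23098212] [-0.57  0.29 -0.01  1.27 -0.    2.31] [[0.967, 0.256, -0.0], [0.256, -0.967, 0.0], [-0.0, -0.0, -1.0]]
0.12 [316.44826463 195.72538562]
0.108 [316.50899738 191.13034212]
0.018 [316.84201629 165.93411128]
```

View pics/w0.png

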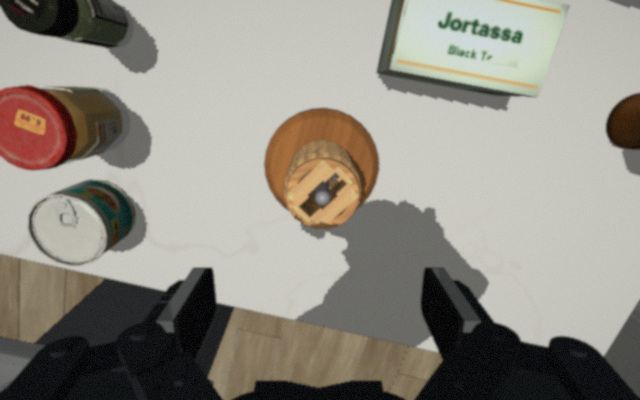

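The wrist view shows the post tip at (322,198) and the foot centre at about (322,165), with finger inner edges at x of about 215 and 423. That puts the post about 5 px right of the prediction, so I'll check it against the tool axis.

Run:
```python
from h import *
s=read_state();m=camera_model("wrist");M=np.array(m["mount"]);K=np.array(m["intrinsics"]);p=s["position"];R=rot().as_matrix();T=np.linalg.inv(M)
print(M.round(3).tolist(),K.round(1).tolist())
for z in(-.03,-.013,0,.111):
    c=T[:3,:3]@np.array([0,0,z])+T[:3,3];q=K@c;print(z,q[:2]/q[2])
c0=R@M[:3,3]+p
for px,z in(((322,198),.12),((322,165),.018)):
    d=R@M[:3,:3]@np.linalg.solve(K,np.array([*px,1.]));print(c0+d*(z-c0[2])/d[2])
# side view foot / bobbin contour
im=cv2.imread("pics/side0.png");h=cv2.cvtColor(im,cv2.COLOR_BGR2HSV)
k=cv2.inRange(h,(3,110,60),(25,255,255));k[:,:310]=0;k[:,390:]=0;k[:245]=0;k[285:]=0
ys,xs=np.nonzero(k);print(xs.min(),xs.max(),ys.min(),ys.max())
for a in([.495,-.22],[.495,-.225],[.50,-.22]):print(proj("side",[*a,.12]),proj("side",[*a,.018]))
```

```text
[[0.0, -0.951, -0.308, 0.078], [1.0, 0.0, 0.001, 0.001], [-0.001, -0.308, 0.951, -0.141], [0.0, 0.0, 0.0, 1.0]] [[357.3, 0.0, 318.1], [0.0, 357.3, 200.8], [0.0, 0.0, 1.0]]
-0.03 [316.34602599 311.00882504]
-0.013 [316.51151567 285.98040177]
0 [316.61525664 270.2907657 ]
0.111 [317.10514997 196.19999836]
[ 0.4935747  -0.22476594  0.12      ]
[ 0.49650587 -0.22512612  0.018     ]
325 373 245 279
[349.23105673 217.5577897 ] [349.29661195 258.21805735]
[349.81740515 218.4309176 ] [349.86418389 259.22535883]
[351.40143815 217.3260805 ] [351.3968063  257.96042575]
```

Request:
drive_tool --pt "0 0.06 0.5 0 0 0 1" --pt "0 0 0.7 0 0 0 1" --pt "0 0 0.7 0 0 0 1" --pt "0 0 0.7 0 0 0 1" --pt "0 0 0.7 0 0 0 1" --pt "0 0 0.7 0 0 0 1" --pt "0 0 0.7 0 0 0 1" --pt "0 0 0.5 0 0 0 1" --pt "0 0 0.4 0 0 0 1" --pt "0 0 0 0 0 0 1" --pt "0 0 0 0 0 0 1"

```text
time_s: 2.65
position: [0.4944, -0.2228, 0.0634]
tcp_rot: [-0.0, 0.992, 0.129, -0.0]
ft_force: [0.4, -0.6, 1.1]
grip_width: 0.0851
grip_force: 0.0
```

Request:
drive_tool --pt "0 0 0 0 0 0 0.5" --pt "0 0 0 0 0 0 0.5" --pt "0 0 0 0 0 0 0.5" --pt "0 0 0 0 0 0 0.5" --pt "0 0 0 0 0 0 0.5" --pt "0 0 0 0 0 0 0.5" --pt "0 0 0 0 0 0 0.5" --pt "0 0 0 0 0 0 0.5"

```text
time_s: 3.32
position: [0.4956, -0.2228, 0.0647]
tcp_rot: [0.001, 0.992, 0.13, 0.001]
ft_force: [-2.6, -0.3, 11.5]
grip_width: 0.0605
grip_force: 62.6
```

Width 60.5 mm is below 63 mm, so the pads may be partly on the upper end band. I'll regrip 6 mm lower.

Request:
drive_tool --pt "0 0 0 0 0 0 0.95" --pt "0 0 0 0 0 0 0.95" --pt "0 0 0 0 0 0 0.95" --pt "0 0 0 0 0 0 0.95" --pt "0 0 0.2 0 0 0 0.95" --pt "0 0 0 0 0 0 0.95" --pt "0 0 0 0 0 0 0.5" --pt "0 0 0 0 0 0 0.5" --pt "0 0 0 0 0 0 0.5" --pt "0 0 0 0 0 0 0.5" --pt "0 0 0 0 0 0 0.5" --pt "0 0 0 0 0 0 0.5" --pt "0 0 0 0 0 0 0.5" --pt "0 0 0 0 0 0 0.5"

```text
time_s: 4.48
position: [0.4952, -0.2223, 0.0575]
tcp_rot: [0.0, 0.992, 0.13, 0.0]
ft_force: [-2.2, 1.0, 4.7]
grip_width: 0.0606
grip_force: 65.2
```

Same width, so the grip is good. Next is a light lift.

Request:
drive_tool --pt "0 0 -0.1 0 0 0 0.5" --pt "0 0 -0.1 0 0 0 0.5" --pt "0 0 0 0 0 0 0.5" --pt "0 0 0 0 0 0 0.5"

```text
time_s: 4.82
position: [0.4949, -0.2221, 0.0629]
tcp_rot: [-0.0, 0.992, 0.13, -0.0]
ft_force: [0.8, 0.3, -9.7]
grip_width: 0.0602
grip_force: 77.0
```

Request:
drive_tool --pt "0 0 0 0 0 -1 0.5" --pt "0 0 0 0 0 -1 0.5" --pt "0 0 0 0 0 -1 0.5" --pt "0 0 0 0 0 0 0.5" --pt "0 0 0 0 0 0 0.5"

```text
time_s: 5.23
position: [0.4948, -0.222, 0.0629]
tcp_rot: [-0.0, 0.967, 0.257, -0.0]
ft_force: [-0.3, -0.4, -10.5]
grip_width: 0.0605
grip_force: 77.1
```

```bash
python3 -c "
from h import *
s=read_state();print(s['joint_pos'].round(3),s['torque'].round(2))"
```

```text
[-0.572  0.4   -0.326  0.846  0.     2.051] [0.11 0.05 0.07]
```

j6 falls and the pull holds at about -10 N. Aligning needs at least 0.6 rad, so I'll keep turning.

Request:
drive_tool --pt "0 0 0 0 0 -1 0.5" --pt "0 0 0 0 0 -1 0.5" --pt "0 0 0 0 0 -1 0.5" --pt "0 0 0 0 0 -1 0.5" --pt "0 0 0 0 0 0 0.5" --pt "0 0 0 0 0 0 0.5"

```text
time_s: 5.73
position: [0.495, -0.2221, 0.063]
tcp_rot: [-0.0, 0.908, 0.42, -0.0]
ft_force: [0.3, -0.2, -13.0]
grip_width: 0.0609
grip_force: 76.9
```

Request:
drive_tool --pt "0 0 0 0 0 -1 0.5" --pt "0 0 0 0 0 -1 0.5" --pt "0 0 0 0 0 0 0.5" --pt "0 0 0 0 0 0 0.5"

```text
time_s: 6.07
position: [0.495, -0.2221, 0.063]
tcp_rot: [-0.0, 0.868, 0.497, -0.0]
ft_force: [-0.2, 0.7, -14.5]
grip_width: 0.0603
grip_force: 76.8
```

Request:
drive_tool --pt "0 0 0 0 0 -1 0.5" --pt "0 0 0 0 0 -1 0.5" --pt "0 0 0 0 0 0 0.5" --pt "0 0 0 0 0 0 0.5"

```text
time_s: 6.4
position: [0.495, -0.2222, 0.0631]
tcp_rot: [-0.0, 0.821, 0.57, -0.0]
ft_force: [-0.5, 0.8, -15.2]
grip_width: 0.0602
grip_force: 76.6
```

Request:
drive_tool --pt "0 0 0 0 0 -1 0.5" --pt "0 0 0 0 0 -1 0.5" --pt "0 0 0 0 0 0 0.5" --pt "0 0 0 0 0 0 0.5"

```text
time_s: 6.73
position: [0.495, -0.2222, 0.0632]
tcp_rot: [-0.0, 0.769, 0.64, -0.0]
ft_force: [-0.5, 1.7, -14.9]
grip_width: 0.0606
grip_force: 76.5
```

Request:
drive_tool --pt "0 0 0 0 0 -1 0.5" --pt "0 0 0 0 0 -1 0.5" --pt "0 0 0 0 0 0 0.5" --pt "0 0 0 0 0 0 0.5"

```text
time_s: 7.07
position: [0.4951, -0.2222, 0.0632]
tcp_rot: [-0.0, 0.71, 0.704, -0.0]
ft_force: [-0.5, 1.7, -16.1]
grip_width: 0.0605
grip_force: 76.5
```

Request:
drive_tool --pt "0 0 0 0 0 -1 0.5" --pt "0 0 0 0 0 -1 0.5" --pt "0 0 0 0 0 0 0.5" --pt "0 0 0 0 0 0 0.5"

```text
time_s: 7.4
position: [0.4951, -0.2222, 0.0634]
tcp_rot: [-0.0, 0.646, 0.763, -0.0]
ft_force: [-0.3, 2.4, -12.7]
grip_width: 0.0604
grip_force: 76.7
```

Request:
drive_tool --pt "0 0 0 0 0 -1 0.5" --pt "0 0 0 0 0 -1 0.5" --pt "0 0 0 0 0 0 0.5" --pt "0 0 0 0 0 0 0.5"

```text
time_s: 7.73
position: [0.4947, -0.2221, 0.0633]
tcp_rot: [-0.0, 0.577, 0.817, -0.0]
ft_force: [-2.4, 3.5, -9.5]
grip_width: 0.0605
grip_force: 77.0
```

Request:
drive_tool --pt "0 0 0 0 0 -1 0.5" --pt "0 0 0 0 0 0 0.5" --pt "0 0 0 0 0 0 0.5"

```text
time_s: 7.98
position: [0.4947, -0.2223, 0.0633]
tcp_rot: [-0.0, 0.54, 0.842, -0.0]
ft_force: [-4.2, 2.8, -8.2]
grip_width: 0.0607
grip_force: 77.1
```

Request:
drive_tool --pt "0 0 0 0 0 -1 0.5" --pt "0 0 0 0 0 0 0.5" --pt "0 0 0 0 0 0 0.5"

```text
time_s: 8.23
position: [0.4947, -0.2222, 0.0634]
tcp_rot: [-0.0, 0.503, 0.864, -0.0]
ft_force: [-5.3, 3.7, -5.6]
grip_width: 0.0605
grip_force: 77.4
```

The pull has faded, so I'll test with a 2 mm lift.

Request:
drive_tool --pt "0 0 -0.07 0 0 0 0.5" --pt "0 0 0 0 0 0 0.5" --pt "0 0 0 0 0 0 0.5"

```text
time_s: 8.48
position: [0.4939, -0.222, 0.0655]
tcp_rot: [-0.001, 0.502, 0.865, -0.0]
ft_force: [-11.3, 3.9, 0.7]
grip_width: 0.0603
grip_force: 78.2
```

Request:
drive_tool --pt "0 0 0 0 0 -1 0.5" --pt "0 0 0 0 0 0 0.5" --pt "0 0 0 0 0 0 0.5"

```text
time_s: 8.73
position: [0.4942, -0.2223, 0.0656]
tcp_rot: [-0.001, 0.464, 0.886, -0.001]
ft_force: [-8.8, 0.9, -3.3]
grip_width: 0.0603
grip_force: 77.7
```

Run:
```python
from h import *
s=read_state();print(s['torque'].round(2),s['ft_force'].round(1),s['joint_pos'].round(2))
im=get_image("side");cv2.imwrite("pics/s2.png",cv2.resize(im[160:290,290:420,::-1],None,fx=4,fy=4,interpolation=cv2.INTER_CUBIC))
```

```text
[0.34 2.01 0.09] [-8.8  0.9 -3.3] [-0.57  0.4  -0.32  0.85 -0.    0.39]
```

View pics/s2.png

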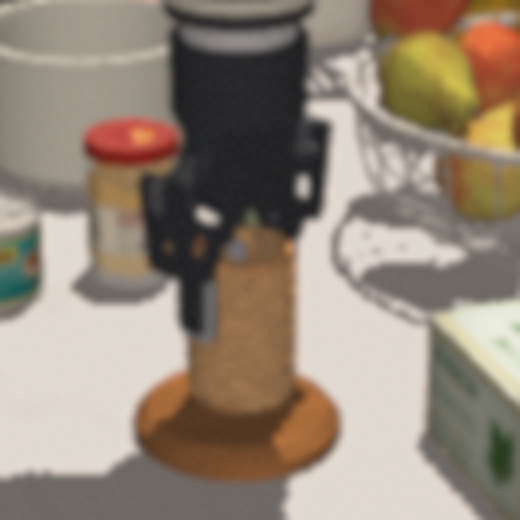

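The picture shows the bobbin upright in the fingers, with its underside still close to the foot. The side load in -x means the post pushes on the plate, so I'll ease 1.5 mm in -x and turn a little more.

Request:
drive_tool --pt "0.03 -0.04 0 0 0 -1 0.5" --pt "0 0 0 0 0 0 0.5" --pt "0 0 0 0 0 0 0.5"

```text
time_s: 9.03
position: [0.4941, -0.2229, 0.066]
tcp_rot: [0.001, 0.426, 0.905, -0.0]
ft_force: [-3.0, -0.6, -1.5]
grip_width: 0.0606
grip_force: 77.6
```

Request:
drive_tool --pt "0 0 -0.07 0 0 0 0.5" --pt "0 0 0 0 0 0 0.5" --pt "0 0 0 0 0 0 0.5"

```text
time_s: 9.28
position: [0.4941, -0.2225, 0.0679]
tcp_rot: [0.001, 0.424, 0.906, -0.0]
ft_force: [-1.3, 0.6, -1.3]
grip_width: 0.0605
grip_force: 77.6
```

The load is now only about the bobbin's weight, so it looks free. I'll lift further.

Request:
drive_tool --pt "0 0 -0.1 0 0 0 0.5" --pt "0 0 -0.1 0 0 0 0.5" --pt "0 0 0 0 0 0 0.5" --pt "0 0 0 0 0 0 0.5"

```text
time_s: 9.62
position: [0.4939, -0.2223, 0.0738]
tcp_rot: [0.0, 0.424, 0.906, -0.0]
ft_force: [0.2, -0.1, -2.6]
grip_width: 0.0605
grip_force: 77.6
```

Request:
drive_tool --pt "0 0 -0.3 0 0 0 0.5" --pt "0 0 -0.4 0 0 0 0.5" --pt "0 0 -0.4 0 0 0 0.5" --pt "0 0 0 0 0 0 0.5"

```text
time_s: 9.95
position: [0.4942, -0.2227, 0.1087]
tcp_rot: [0.001, 0.424, 0.906, -0.0]
ft_force: [-2.9, 0.9, -0.9]
grip_width: 0.0605
grip_force: 77.7
```

Request:
drive_tool --pt "0 0 -0.4 0 0 0 0.5" --pt "0 0 -0.5 0 0 0 0.5" --pt "0 0 -0.5 0 0 0 0.5" --pt "0 0 -0.5 0 0 0 0.5" --pt "0 0 -0.5 0 0 0 0.5" --pt "0 0 -0.5 0 0 0 0.5" --pt "0 0 -0.5 0 0 0 0.5" --pt "0 0 -0.5 0 0 0 0.5" --pt "0 0 0 0 0 0 0.5" --pt "0 0 0 0 0 0 0.5"

```text
time_s: 10.78
position: [0.4939, -0.2224, 0.2233]
tcp_rot: [0.0, 0.424, 0.906, -0.0]
ft_force: [0.5, 0.1, -2.1]
grip_width: 0.0608
grip_force: 77.7
```

Run:
```python
from h import *
s=read_state();print(s['ft_force'].round(1),s['joint_pos'].round(2));R=rot().as_matrix();d=np.array([.4975,.221,s["position"][2]])-s["position"];print("tool units",R.T@d/.03)
im=get_image("side");cv2.imwrite("pics/s3.png",cv2.resize(im[110:290,260:420,::-1],None,fx=3,fy=3,interpolation=cv2.INTER_CUBIC))
```

```text
[ 0.5  0.1 -2.1] [-0.57  0.29 -0.03  1.25  0.    0.3 ]
tool units [ 1.12642735e+01  9.56830117e+00 -7.05003730e-03]
```

View pics/s3.png

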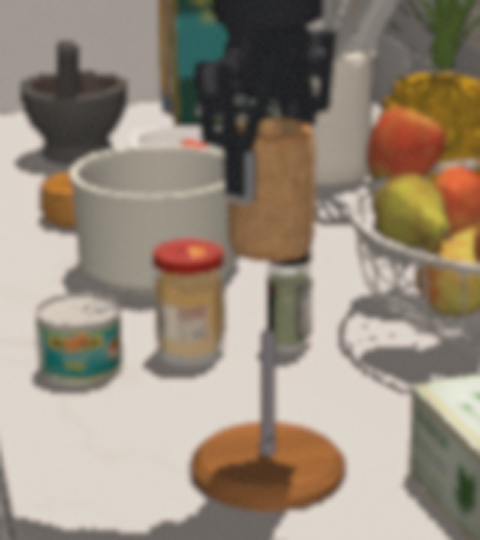

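The bobbin is off the post and clear. Carrying it to above the crock.

Request:
drive_tool --pt "0.3 0.25 0 0 0 0 0.5" --pt "0.57 0.485 0 0 0 0 0.5" --pt "0.57 0.485 0 0 0 0 0.5" --pt "0.57 0.485 0 0 0 0 0.5" --pt "0.57 0.485 0 0 0 0 0.5" --pt "0.57 0.485 0 0 0 0 0.5" --pt "0.57 0.485 0 0 0 0 0.5" --pt "0.57 0.485 0 0 0 0 0.5" --pt "0.57 0.485 0 0 0 0 0.5" --pt "0.57 0.485 0 0 0 0 0.5" --pt "0.57 0.485 0 0 0 0 0.5" --pt "0.57 0.485 0 0 0 0 0.5" --pt "0.57 0.485 0 0 0 0 0.5" --pt "0.57 0.485 0 0 0 0 0.5" --pt "0.57 0.485 0 0 0 0 0.5" --pt "0.57 0.485 0 0 0 0 0.5" --pt "0.57 0.485 0 0 0 0 0.5" --pt "0.57 0.485 0 0 0 0 0.5" --pt "0.57 0.485 0 0 0 0 0.5" --pt "0.57 0.485 0 0 0 0 0.5"

```text
time_s: 12.5
position: [0.4964, 0.2176, 0.2224]
tcp_rot: [-0.001, 0.423, 0.906, -0.0]
ft_force: [0.7, 0.2, -3.0]
grip_width: 0.0604
grip_force: 77.6
```

Request:
drive_tool --pt "0.13 0.1 0 0 0 0 0.5" --pt "0 0 0 0 0 0 0.5" --pt "0 0 0 0 0 0 0.5"

```text
time_s: 12.75
position: [0.4966, 0.221, 0.2228]
tcp_rot: [-0.0, 0.423, 0.906, -0.0]
ft_force: [1.2, -0.3, -1.9]
grip_width: 0.0606
grip_force: 77.6
```

Run:
```python
from h import *
s=read_state();print(s['ft_force'].round(1),s['position'],s['joint_pos'].round(2));R=rot().as_matrix();print(R.round(3).tolist())
a=get_image("side")[70:250,220:400];b=get_image("wrist")
v=np.hstack([cv2.resize(a,(400,400)),cv2.resize(b,(400,250))[:,:] if 0 else np.vstack([cv2.resize(b,(400,250)),np.zeros((150,400,3),np.uint8)])]);cv2.imwrite("pics/s4.png",v[:,:,::-1])
```

```text
[ 1.2 -0.3 -1.9] [0.49660291 0.22096766 0.22278606] [ 0.27  0.3  -0.02  1.25 -0.    1.14]
[[-0.642, 0.767, -0.001], [0.767, 0.642, -0.001], [0.0, -0.001, -1.0]]
```

View pics/s4.png

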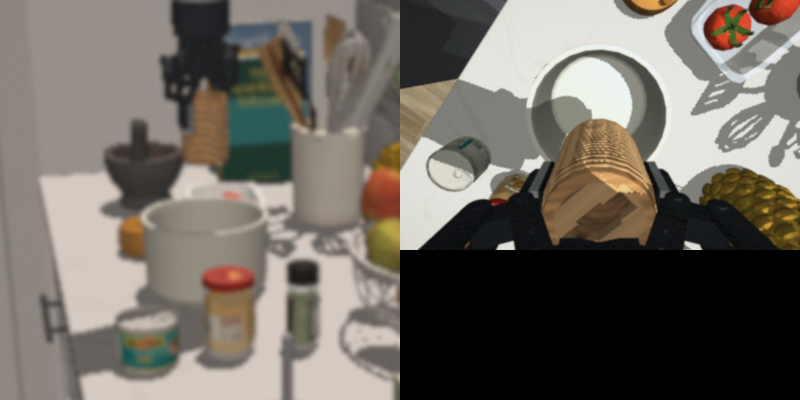

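The wrist view shows the crock centred across the fingers (x about 318 of 640), and the bobbin hangs upright above it. Lowering now.

Request:
drive_tool --pt "0 0 0.3 0 0 0 0.5" --pt "0 0 0.5 0 0 0 0.5" --pt "0 0 0.5 0 0 0 0.5" --pt "0 0 0.5 0 0 0 0.5" --pt "0 0 0.5 0 0 0 0.5" --pt "0 0 0.5 0 0 0 0.5" --pt "0 0 0.5 0 0 0 0.5" --pt "0 0 0.4 0 0 0 0.5" --pt "0 0 0.4 0 0 0 0.5" --pt "0 0 0.4 0 0 0 0.5" --pt "0 0 0.3 0 0 0 0.5" --pt "0 0 0.2 0 0 0 0.5" --pt "0 0 0.2 0 0 0 0.5" --pt "0 0 0 0 0 0 0.5" --pt "0 0 0 0 0 0 0.5"

```text
time_s: 14.1
position: [0.4973, 0.2209, 0.0675]
tcp_rot: [-0.0, 0.424, 0.906, -0.0]
ft_force: [1.0, 0.7, -2.1]
grip_width: 0.0606
grip_force: 77.6
```

Request:
drive_tool --pt "0 0 0.1 0 0 0 0.5" --pt "0 0 0.1 0 0 0 0.5" --pt "0 0 0 0 0 0 0.5" --pt "0 0 0 0 0 0 0.5"

```text
time_s: 14.43
position: [0.4972, 0.221, 0.0615]
tcp_rot: [-0.0, 0.424, 0.906, -0.0]
ft_force: [-0.1, -1.2, -1.8]
grip_width: 0.0608
grip_force: 77.6
```

Slow steps down until contact.

Request:
drive_tool --pt "0 0 0.07 0 0 0 0.5" --pt "0 0 0.07 0 0 0 0.5" --pt "0 0 0.07 0 0 0 0.5" --pt "0 0 0 0 0 0 0.5" --pt "0 0 0 0 0 0 0.5"

```text
time_s: 14.85
position: [0.4971, 0.221, 0.055]
tcp_rot: [-0.0, 0.424, 0.906, -0.0]
ft_force: [0.3, -0.0, -2.4]
grip_width: 0.0605
grip_force: 77.6
```

Request:
drive_tool --pt "0 0 0.05 0 0 0 0.5" --pt "0 0 0 0 0 0 0.5" --pt "0 0 0 0 0 0 0.5"

```text
time_s: 15.1
position: [0.4972, 0.221, 0.0536]
tcp_rot: [-0.0, 0.424, 0.906, -0.0]
ft_force: [-0.4, 0.2, -2.6]
grip_width: 0.0602
grip_force: 77.6
```

Request:
drive_tool --pt "0 0 0.05 0 0 0 0.5" --pt "0 0 0 0 0 0 0.5" --pt "0 0 0 0 0 0 0.5"

```text
time_s: 15.35
position: [0.4972, 0.221, 0.0521]
tcp_rot: [-0.0, 0.424, 0.906, -0.0]
ft_force: [0.2, 0.1, -3.2]
grip_width: 0.0606
grip_force: 77.6
```

Request:
drive_tool --pt "0 0 0.04 0 0 0 0.5" --pt "0 0 0 0 0 0 0.5" --pt "0 0 0 0 0 0 0.5"

```text
time_s: 15.6
position: [0.4972, 0.221, 0.0509]
tcp_rot: [-0.0, 0.424, 0.906, -0.0]
ft_force: [0.1, -0.1, -2.3]
grip_width: 0.06
grip_force: 77.6
```

Request:
drive_tool --pt "0 0 0.04 0 0 0 0.5" --pt "0 0 0 0 0 0 0.5" --pt "0 0 0 0 0 0 0.5"

```text
time_s: 15.85
position: [0.4972, 0.221, 0.0497]
tcp_rot: [-0.0, 0.424, 0.906, -0.0]
ft_force: [-1.8, 0.4, -2.7]
grip_width: 0.0608
grip_force: 77.6
```

Request:
drive_tool --pt "0 0 0.03 0 0 0 0.5" --pt "0 0 0 0 0 0 0.5" --pt "0 0 0 0 0 0 0.5"

```text
time_s: 16.1
position: [0.4972, 0.221, 0.0488]
tcp_rot: [-0.0, 0.424, 0.906, -0.0]
ft_force: [-0.9, 0.2, -1.6]
grip_width: 0.0603
grip_force: 77.6
```

Request:
drive_tool --pt "0 0 0.04 0 0 0 0.5" --pt "0 0 0 0 0 0 0.5" --pt "0 0 0 0 0 0 0.5"

```text
time_s: 16.35
position: [0.4972, 0.221, 0.0477]
tcp_rot: [0.0, 0.424, 0.906, 0.0]
ft_force: [1.2, -0.7, -2.3]
grip_width: 0.0606
grip_force: 77.7
```

Request:
drive_tool --pt "0 0 0.03 0 0 0 0.5" --pt "0 0 0 0 0 0 0.5" --pt "0 0 0 0 0 0 0.5"

```text
time_s: 16.6
position: [0.4973, 0.221, 0.0476]
tcp_rot: [0.0, 0.424, 0.906, 0.0]
ft_force: [-2.4, -0.6, 13.4]
grip_width: 0.0604
grip_force: 78.9
```

It touches the crock floor with 13 N. Releasing.

Request:
drive_tool --pt "0 0 0 0 0 0 0.8" --pt "0 0 0 0 0 0 0.9" --pt "0 0 0 0 0 0 0.92" --pt "0 0 0 0 0 0 0.92" --pt "0 0 0 0 0 0 0.92" --pt "0 0 0 0 0 0 0.92"

```text
time_s: 17.1
position: [0.4972, 0.221, 0.0467]
tcp_rot: [-0.0, 0.424, 0.906, -0.0]
ft_force: [0.4, 1.1, 0.6]
grip_width: 0.0785
grip_force: 0.0
```

Run:
```python
from h import *
s=read_state();print(s['ft_force'].round(1),s['grip_width'],s['grip_force'])
b=get_image("wrist");cv2.imwrite("pics/s5.png",b[:,:,::-1])
```

```text
[0.4 1.1 0.6] 0.0784985490010753 0.0
```

View pics/s5.png

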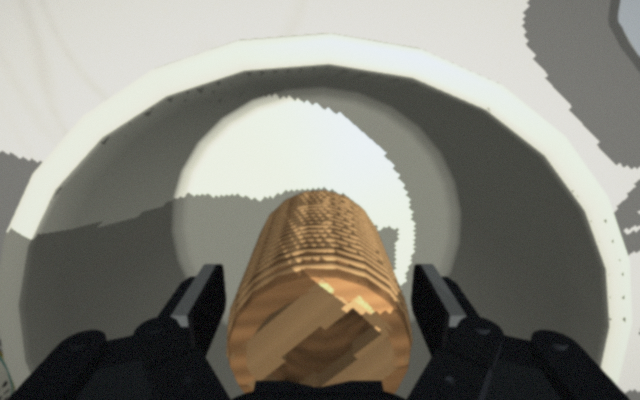

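The bobbin stands free between the open pads (gaps at x 222–230 and 410–413), on the crock floor. I'll raise straight up and check again.

Request:
drive_tool --pt "0 0 -0.2 0 0 0 0.92" --pt "0 0 -0.3 0 0 0 0.92" --pt "0 0 -0.5 0 0 0 0.92" --pt "0 0 -0.7 0 0 0 0.92" --pt "0 0 -0.8 0 0 0 0.92" --pt "0 0 -0.8 0 0 0 0.92" --pt "0 0 -0.8 0 0 0 0.92" --pt "0 0 -0.8 0 0 0 0.92" --pt "0 0 -0.6 0 0 0 0.92" --pt "0 0 0 0 0 0 0.92" --pt "0 0 0 0 0 0 0.92" --pt "0 0 0 0 0 0 0.92"

```text
time_s: 18.15
position: [0.497, 0.2209, 0.2116]
tcp_rot: [-0.0, 0.424, 0.906, -0.0]
ft_force: [-0.2, -0.6, -0.3]
grip_width: 0.0784
grip_force: 0.0
```

Run:
```python
from h import *
s=read_state();print(s['ft_force'].round(1),s['position'])
b=get_image("wrist");cv2.imwrite("pics/s6.png",b[:,:,::-1])
```

```text
[-0.2 -0.6 -0.3] [0.49697263 0.2209243  0.21162753]
```

View pics/s6.png

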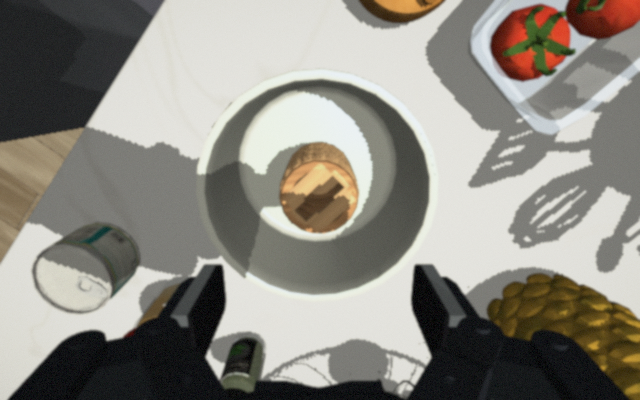

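The bobbin stands upright in the middle of the crock at (319,190), and the gripper is clear.

```bash
python3 -c "
from workcell import *
print(job_done())"
```

```text
the job is handed in; nothing more can be done
None
```

The bobbin came free of the pin after about 105° of turning and now stands upright on the crock's floor, released. The arm is clear above it, and I handed the job in at about 18 s; the hand-in returned no verdict.

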